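Hook the spice shelf onto its slotted upright

TASK

Pick up the little metal spice shelf and hang it on the slotted upright: feel its two hook tabs into the top two slots, push it back until its rear plate is flush, then, still gripping it, press it down firmly (about 10 N) until it stops and let go, so it hangs level by itself. Work gently: never force the shelf against the upright with more than 18 N, and leave the loose spice jars and tin nearby where they stand.

Things in the scene. Friction and masses are not known exactly. Their poses are not given: they have to be found in the camera images.
- shelf: Small bare aluminium shelf, 0.2-0.4 kg, standing level on the worktop. Origin: underside, middle of its REAR face (goes against the upright); x points rearward, y left, z up. Floor x -105 to 0 mm, 110 mm wide, 4 mm thick; 14 mm rim at front and sides; rear plate 44 wide, 4 thick, 95 high. Origin when home in the top slots: x 0, y 0, z 80 (+/-15) in the stand's frame.
- shelf_grip (a point): Grip point on the shelf, 55 mm in front of its rear face on the middle line, 57 mm above its underside: on the solid upright divider, 8 mm thick in y, x -93 to -3 mm, top at z 72. Take it from above across the 8 mm; free lanes of 48 mm on both sides. Axes as the shelf's.
- shelf_tab (a point): Tip of the upper hook tab, 11 mm behind the rear face, at lip-bottom height (69 mm above the underside). Tab 10 mm wide; stem 7 mm high (underside z 76) with a lip (x 6 to 11) hanging 7 mm below it: 14 mm high in all at its end. A second, equal tab sits 40 mm lower. Flush in the slots, the shelf drops 7 to 10.5 mm until the stems stand on the lower slot edges, lips behind the strip.
- stand: Fixed slotted upright. Origin: on the worktop under the middle of the strip's FRONT face; x points away from the robot into the strip, z up. Steel strip 70 mm wide, 4 thick, z 23 to 208, open behind for the lips; frame to z 214; foot 170 mm wide, 6 thick, x -20 to 130. Rubber buffers: the strip yields back by 0.8 N/mm up to a hard stop at 7 mm, down by 4 N/mm, and springs back.
- top_slot (a point): NOMINAL middle of the lower edge of the topmost slot, in the strip's front face, 156 mm above the worktop; fixed to the stand, axes as the stand's. One column of four slots, each 15 mm wide, 17.5 high, pitch 40. The strip is clamped up to 15 mm higher or lower than nominal, differently each time; this reading does not tell it: the slots must be felt (or seen).
- spice_a: bystander: spice jar, 41 mm diameter, 105 mm high, origin under its centre
- spice_b: bystander: second spice jar, same size, origin under its centre
- tin: bystander: food tin, 75 mm diameter, 58 mm high, origin under its centre
Things that resemble listed ones, but are neither listed nor needed, are in the scene too. Of the things like the shelf, leave any that is black; of the rest the larger one is meant.

How it is judged:
On the way, in this order (a step that is already met when the one before it is completed fails the run):
1. the shelf is lifted clear of the worktop in the fingers (height (world z) of shelf above 0.03 m and contact force between the fingers and shelf above 1 N), for 0.2 s.
2. still gripped, with its tabs in the top two slots and its rear plate at the strip, the shelf is pressed down firmly (contact force between the fingers and shelf above 1 N and x of shelf in the frame of stand between -0.003 and 0.006 m and z of shelf in the frame of stand between 0.059 and 0.097 m and contact force between shelf and stand above 7 N), for 0.1 s.
At the end, for the whole second after the job is handed in: The shelf hangs by itself, released and at rest, from the top two slots: rear plate flush with the strip within 3 mm, sideways within 4 mm, origin 62 to 97 mm above the stand's origin, level and square within 0.08 rad (x of shelf in the frame of stand between -0.003 and 0.003 m and y of shelf in the frame of stand between -0.004 and 0.004 m and z of shelf in the frame of stand between 0.062 and 0.097 m and angle between shelf's own z axis and vertical below 0.08 rad and angle between the x axis of shelf and the x axis of stand, either way round below 0.08 rad and linear speed of shelf below 0.02 m/s); the robot touches nothing.
It fails at once if the shelf is forced against the upright with more than 18 N (contact force between shelf and stand above 18 N).
It fails at once if a bystander is moved by more than 15 mm (distance of any of spice_a, spice_b, tin from where it was at the start of the episode above 0.015 m).
It also fails if it takes over 43 s, if anything falls off the work surface, if the arm or the gripper's body presses on something with over 40 N, if the wrist force passes 120 N, or if a joint passes its speed limit or range.

ROBOT

A 6-joint arm with a two-finger parallel gripper is mounted at the origin on a cart in front of the work surface, level with it; the furniture and walls round the work are solid. World frame = base frame: x ahead of the robot, y to its left, z up, the work surface at z = 0. Lengths are in m, angles in rad, forces in N, time in s.
With the tool pointing down it reaches from about 0.35 to 0.975 m from the base axis. Payload 4.9 kg.
Tool frame: the origin (TCP) lies at the very end of the fingers, on their centre line; the grasp point (between the pads) lies 19 mm behind it; z points along the fingers, y is the line along which they close (so a half turn about z gives the same grasp; the last joint's range is limited). The gripper opens to 85 mm and grips with 20 to 120 N. Pads are 22 mm wide; open, the fingers measure 114 mm over their backs; the gripper's body (76 mm by 85 mm) begins 54 mm behind the grasp point. The pads swing forward as they close: fully open they stand 13 mm farther back than shut.
Start: joints at [-1.372, 0.053, 1.613, -0, 1.476, -0.119], TCP at [0.195, -0.594, 0.231] pointing down, gripper open.
Joint ranges: [-3.01, 3.01], [-1.01, 2.22], [0.06, 2.58], [-1.02, 4.17], [0.09, 2.62], [-3.14, 3.14]. Speed limits (rad/s): [2.57, 2.57, 3.14, 3.14, 3.14, 3.14].

INTERFACE

Orientations are given as a unit quaternion [w, x, y, z].
In Python, from plant import manip gives the robot as it stands.
- The arm moves only by the tool play_rows, never from a script. Its argument "series" is a list that holds one entry, the list of rows, each a list of 7 numbers: the shift along the world's x, y, z in m, then the turn, a rotation vector about the world's x, y, z in degrees, then the opening, from 0 (shut) to 1 (fully open). In form: [[[dx, dy, dz, rx, ry, rz, grip], ...]]. A call has 1 to 10 rows; each row shifts and turns the commanded pose from where the row before left it; what a row does not reach is not made up. A row lasts 1/10 s, in which the tool goes at most 50 mm and 8.59 degrees, less where a joint would pass 70% of its speed; a pose out of reach is approached as far as the arm can. A call with a gripper value outside its range is refused whole. The fingers move at their own pace and stop on an object; the grip force is fixed at half the most. Time passes only in rows, so rows that do not move let the fingers close. It gives the time, the measured TCP pose, the force, the opening and the grip force at its end, in the units of the state.
- manip.state(): the state, without advancing time (a new reading comes with each control period).
- manip.grab_frame(name): name is "scene" or "top" or "wrist"; returns a dict with "frame" (400x640x3 uint8, blue, green, red), "mtx" (3x3 intrinsics, pixels), "R" (3x3) and "t" (3): a world point X has camera coordinates R X + t. Camera axes: x right, y down, z forward; pixel columns grow to the right and rows downward; lengths in m; the calibration is good to about 2 mm. A picture is of the moment at which its call begins. There is no depth.
- manip.job_done(): hands the job in; it is judged then, once.
The state is a dict: "time": time; "joint_pos": joint angles; "joint_vel": joint speeds; "joint_efforts": joint torques, N m; "tool_pos": TCP position; "tool_rot": TCP orientation; "contact_force": force on the tool from outside, world axes, zero at the start; "ft_torque": the same for the moment, N m; "gripper_width": opening from 0.0 (shut) to 1.0 (fully open); "grasp_force": force on a finger pad.
Only numpy, scipy, OpenCV 4.12 (cv2) and the standard library are available. Lean on these libraries where they do the work, as an engineer would, in place of code of your own. Each camera call takes 0.05 s, during which the arm holds its last target. There are 200 camera calls.

## Working session

There is one attempt and no reset: what is moved stays moved. The work goes in short steps, Python scripts to look and compute and a tool call to move; the robot and the scene stay as the last step left them, time stands still between calls to the robot, and variables do not carry over. Pictures are saved under pics/ and viewed, at most 13 in all, crops included, and the job is handed in when it is done.

Besides the shell and the picture viewer there is one more tool, called after ">>>" as name([rows], argument=value, ...), one row to a line, values as JSON. play_rows: Moves the arm, as the interface text tells. Its arguments: {"type":"object","properties":{"series":{"type":"array"}},"required":["series"]}

```bash
mkdir -p pics
cat > h.py <<'E'
import numpy as np, cv2, pickle
from plant import manip
def grab(n,f):
    d=manip.grab_frame(n); cv2.imwrite(f'pics/{f}.png',d['frame']); pickle.dump(d,open(f'pics/{f}.pkl','wb')); return d
def load(f): return pickle.load(open(f'pics/{f}.pkl','rb'))
def ray(d,u,v):
    R=np.array(d['R']);t=np.array(d['t']);r=R.T@np.linalg.inv(np.array(d['mtx']))@[u,v,1.];return -R.T@t,r/np.linalg.norm(r)
def onz(d,u,v,z):
    c,r=ray(d,u,v);return c+r*(z-c[2])/r[2]
def proj(d,X):
    p=np.array(d['mtx'])@(np.array(d['R'])@np.array(X)+np.array(d['t']));return p[:2]/p[2]
E
python3 - <<'E'
from h import *
a=grab('scene','s0');b=grab('top','t0')
for d in(a,b): print(ray(d,320,200))
s=manip.state();print(s)
E
```

```text
(array([ 0.6530032 , -0.45341081,  0.99912586]), array([-0.03713974,  0.50636542, -0.86151884]))
(array([0.44576789, 0.05951047, 1.25108296]), array([ 0.15514174,  0.02462185, -0.98758534]))
{'time': 0.1, 'joint_pos': array([-1.37204666e+00,  5.32830633e-02,  1.61412696e+00,  1.19819369e-05,
        1.47603049e+00, -1.18996741e-01]), 'joint_vel': array([ 2.75596756e-05, -6.03949918e-04, -4.39057501e-03, -4.35481610e-04,
       -3.25221685e-04,  4.71699516e-04]), 'joint_efforts': array([-1.64463445e-04, -3.94904101e+01, -3.71364176e+01, -1.19875322e-04,
        3.90129135e-03, -1.95652476e-06]), 'tool_pos': array([ 0.19516105, -0.59316036,  0.23020855]), 'tool_rot': array([-9.23434220e-04,  9.87405845e-01,  1.58205068e-01, -3.08745135e-05]), 'contact_force': array([-0.41152051, -0.51217935, -0.03822628]), 'ft_torque': array([ 0.02414706, -0.01034949,  0.03482133]), 'grasp_force': 0.0, 'gripper_width': 0.9974741035374061}
```

View pics/s0.png

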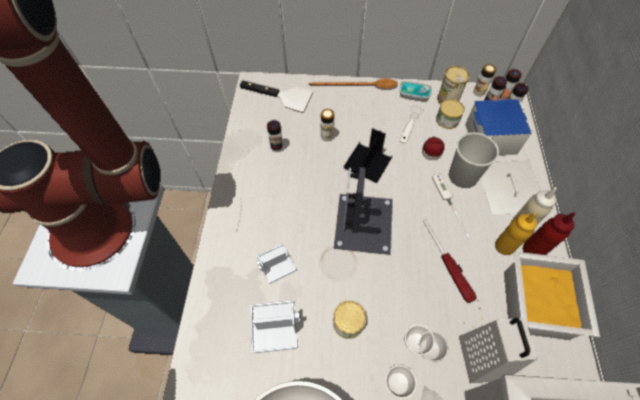

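View pics/t0.png

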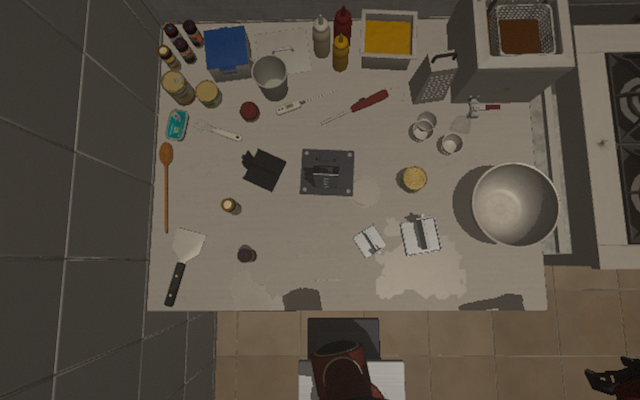

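The larger aluminium shelf is at top-view (420,235) with its tabs pointing up (+x). The stand is at (327,172), the smaller decoy at (370,241), and the black one at (263,170). The jars are at (229,205) and (246,254), the tin at (415,180).

Run:
```python
from h import *
a=load('s0')['frame'];b=load('t0')['frame']
A=cv2.resize(b[140:265,290:450],None,fx=5,fy=4.8/1,interpolation=cv2.INTER_CUBIC)
cv2.imwrite('pics/c1.png',A)
B=cv2.resize(a[160:360,240:400],None,fx=3.0,fy=3.0,interpolation=cv2.INTER_CUBIC)
cv2.imwrite('pics/c2.png',B)
```

```text
(no output)
```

View pics/c1.png

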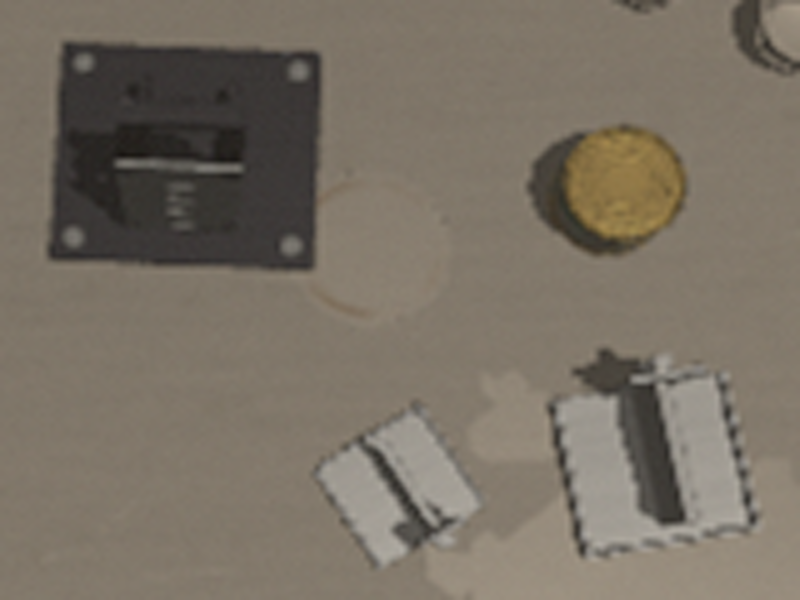

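View pics/c2.png

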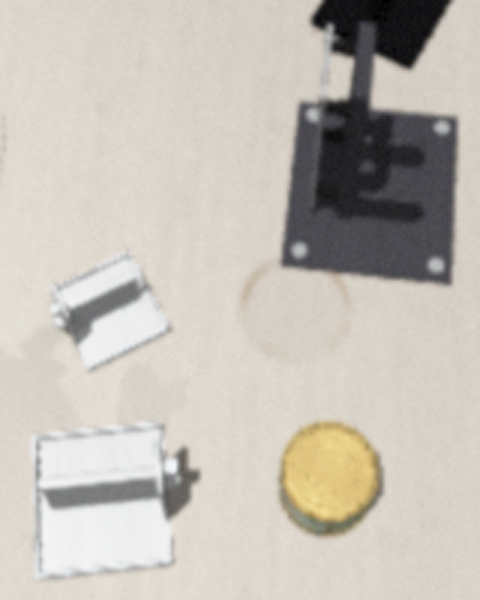

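Run:
```python
from h import *
from scipy.optimize import least_squares
a=load('s0');b=load('t0')
T=lambda p:np.array(p)/[5,4.8]+[290,140]-.4
S=lambda p:np.array(p)/3+[240,160]-.33
def fit(model,tp,sp,x0):
    def X(p):
        c,s=np.cos(p[2]),np.sin(p[2]);return [np.array([p[0]+c*m[0]-s*m[1],p[1]+s*m[0]+c*m[1],m[2]]) for m in model]
    def res(q,use):
        r=[]
        for d,pts in use: r+=[proj(d,x)-y for x,y in zip(X(q),pts)]
        return np.ravel(r)
    for use in([(b,tp)],[(a,sp)],[(a,sp),(b,tp)]):
        o=least_squares(res,x0,args=(use,));print(o.x.round(4),o.fun.round(1))
    return o.x
# order: FL, FR, RR, RL
foot=[(-.02,.085,.006),(-.02,-.085,.006),(.13,-.085,.006),(.13,.085,.006)]
st=fit(foot,T([(50,258),(315,270),(320,52),(65,43)]),S([(300,102),(283,266),(450,283),(457,118)]),[.6,0,0])
sh=[(-.105,.055,.014),(-.105,-.055,.014),(0,-.055,.014),(0,.055,.014)]
s=fit(sh,T([(588,555),(758,528),(722,370),(550,402)]),S([(33,437),(40,578),(173,565),(162,424)]),[.5,-.2,.1])
for z in(.14,.156,.171,.214):
  c,q=np.cos(st[2]),np.sin(st[2]); print(z,[proj(d,[st[0],st[1],z]).round(1) for d in(a,b)])
g=s[:2]+np.array([np.cos(s[2]),np.sin(s[2])])*-.055;print('grip',g)
for u,v,z in((415,180,.058),(229,205,.105),(246,254,.105)):print(onz(b,u,v,z).round(3))
print(np.degrees(np.arctan2(.158,.987))*2)
```

```text
[ 0.6784  0.0702 -0.0525] [-0.   0.2 -0.1 -0.   0.6 -0.  -0.5 -0.2]
[ 0.6788  0.0695 -0.0511] [-0.4 -0.3 -0.8 -0.   0.9  0.4  0.4 -0.4]
[ 0.6787  0.0698 -0.0517] [-0.4 -0.4 -0.9 -0.1  0.8  0.4  0.3 -0.4  0.1  0.2  0.1 -0.1  0.6 -0.1
 -0.4 -0.2]
[ 0.5751 -0.2131  0.1761] [-0.5  0.8  0.4 -0.   0.  -0.3 -0.  -0.5]
[ 0.5763 -0.216   0.175 ] [ 0.1  0.1 -1.1  0.6  0.5 -0.4  0.5 -0.3]
[ 0.5759 -0.215   0.1754] [ 0.  -0.4 -1.2  0.1  0.3 -0.9  0.3 -0.8  0.1  0.6  1.  -0.3  0.6 -0.5
  0.6 -0.8]
0.14 [array([346.1, 195. ]), array([325.9, 179.9])]
0.156 [array([346.4, 191.6]), array([325.9, 178.8])]
0.171 [array([346.7, 188.2]), array([325.8, 177.6])]
0.214 [array([347.7, 178.2]), array([325.6, 174.3])]
grip [ 0.52173079 -0.22459105]
[ 0.693 -0.203  0.058]
[0.613 0.357 0.105]
[0.469 0.304 0.105]
18.18960995724804
```

>>> play_rows([
  [[0.03, 0.034, 0, 0, 0, -0.8, 1], [0.03, 0.034, 0, 0, 0, -0.8, 1], [0.03, 0.034, 0, 0, 0, -0.8, 1], [0.03, 0.034, 0, 0, 0, -0.8, 1], [0.03, 0.034, 0, 0, 0, -0.8, 1], [0.03, 0.034, 0, 0, 0, -0.8, 1], [0.03, 0.034, 0, 0, 0, -0.8, 1], [0.03, 0.034, 0, 0, 0, -0.8, 1], [0.03, 0.034, 0, 0, 0, -0.8, 1], [0.03, 0.034, 0, 0, 0, -0.8, 1]],
])

```text
time: 1.1
tool_pos: [0.496, -0.2519, 0.2309]
tool_rot: [-0.0, 0.996, 0.089, -0.0]
contact_force: [-0.1, 0.1, -0.0]
gripper_width: 1.002
grasp_force: 0.0
```

>>> play_rows([
  [[0.02, 0.02, -0.01, 0, 0, 0, 1], [0.007, 0.009, -0.03, 0, 0, 0, 1], [0, 0, -0.03, 0, 0, 0, 1], [0, 0, 0, 0, 0, 0, 1], [0, 0, 0, 0, 0, 0, 1]],
])

```text
time: 1.6
tool_pos: [0.5218, -0.2245, 0.1608]
tool_rot: [-0.001, 0.996, 0.089, -0.001]
contact_force: [0.1, -1.1, 0.3]
gripper_width: 0.998
grasp_force: 0.0
```

```bash
cat > w.py <<'E'
from h import *
import sys
s=manip.state();q=s['tool_rot'];print(s['time'],s['tool_pos'].round(4),np.degrees(2*np.arctan2(q[2],q[1])).round(2),q.round(4),s['contact_force'].round(2),s['gripper_width'])
if len(sys.argv)>1:
    for n in sys.argv[1:]: grab(n.split(':')[0],n.split(':')[1])
E
python3 w.py wrist:w1
```

```text
1.6 [ 0.5218 -0.2245  0.1608] 10.2 [-5.00e-04  9.96e-01  8.89e-02 -8.00e-04] [ 0.06 -1.09  0.26] 0.9983078287161883
```

View pics/w1.png

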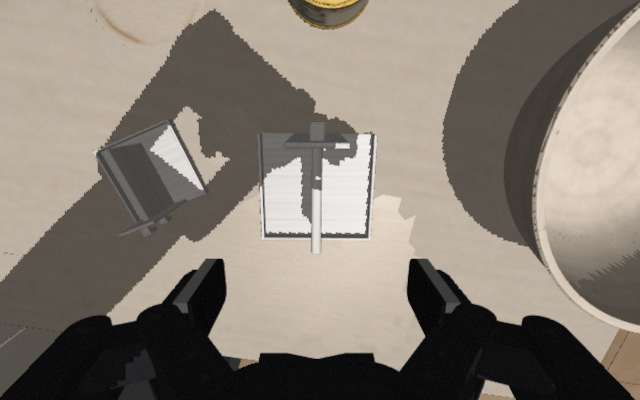

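The wrist view shows the divider vertical at u≈317 between the open fingers. Its front top end is at (316,250), and the rear shelf corners are at about (260,133) and (376,133). I'll compare these with predicted positions.

Run:
```python
from h import *
d=load('w1');p=[.5759,-.215,.1754];c,s=np.cos(p[2]),np.sin(p[2])
for m in((-.093,0,.072),(-.055,0,.072),(-.105,.055,.014),(-.105,-.055,.014),(0,-.055,.014),(0,.055,.014),(-.004,.022,.095),(-.004,-.022,.095)):
  print(m,proj(d,[p[0]+c*m[0]-s*m[1],p[1]+s*m[0]+c*m[1],m[2]]).round(1))
```

```text
(-0.093, 0, 0.072) [317.  252.4]
(-0.055, 0, 0.072) [317.1 208. ]
(-0.105, 0.055, 0.014) [262.2 238. ]
(-0.105, -0.055, 0.014) [371.6 238.3]
(0, -0.055, 0.014) [377.8 131.2]
(0, 0.055, 0.014) [256.6 130.9]
(-0.004, 0.022, 0.095) [284.2 144.9]
(-0.004, -0.022, 0.095) [350.6 145. ]
```

>>> play_rows([
  [[0, 0, -0.03, 0, 0, 0, 1], [0, 0, -0.03, 0, 0, 0, 1], [0, 0, -0.03, 0, 0, 0, 1], [0, 0, -0.02, 0, 0, 0, 1], [0, 0, -0.012, 0, 0, 0, 1], [0, 0, 0, 0, 0, 0, 1]],
])

```text
time: 2.25
tool_pos: [0.522, -0.225, 0.0391]
tool_rot: [-0.0, 0.996, 0.089, -0.0]
contact_force: [0.2, -0.0, -0.9]
gripper_width: 0.996
grasp_force: 0.0
```

>>> play_rows([
  [[0, 0, 0, 0, 0, 0, 0], [0, 0, 0, 0, 0, 0, 0], [0, 0, 0, 0, 0, 0, 0], [0, 0, 0, 0, 0, 0, 0], [0, 0, 0, 0, 0, 0, 0], [0, 0, 0, 0, 0, 0, 0], [0, 0, 0, 0, 0, 0, 0], [0, 0, 0, 0, 0, 0, 0]],
])

```text
time: 3.05
tool_pos: [0.5226, -0.2248, 0.0399]
tool_rot: [0.0, 0.996, 0.089, 0.0]
contact_force: [-1.1, 0.1, 5.1]
gripper_width: 0.08
grasp_force: 59.7
```

>>> play_rows([
  [[0, 0, 0.01, 0, 0, 0, 0], [0, 0, 0.02, 0, 0, 0, 0], [0, 0, 0.03, 0, 0, 0, 0], [0, 0, 0.03, 0, 0, 0, 0], [-0.01, 0.02, 0.03, 0, 0, 0, 0], [-0.01, 0.03, 0.03, 0, 0, -3, 0], [-0.01, 0.03, 0.01, 0, 0, -3, 0], [-0.01, 0.03, 0, 0, 0, -3, 0], [-0.01, 0.03, 0, 0, 0, -3, 0], [0, 0.03, 0, 0, 0, -1.2, 0]],
])

```text
time: 4.05
tool_pos: [0.4705, -0.0534, 0.1984]
tool_rot: [-0.0, 1.0, -0.027, -0.001]
contact_force: [0.5, 0.0, -3.6]
gripper_width: 0.085
grasp_force: 58.9
```

```bash
python3 w.py wrist:w2
python3 - <<'E'
from h import *
d=load('w2');s=manip.state()
c,r=ray(d,320,200);print(c-s['tool_pos'],r)
for z in(.116,.136,.156,.176):print(proj(d,[.6787,.0698,z]).round(1))
E
```

```text
4.05 [ 0.4705 -0.0534  0.1984] -3.1 [-2.000e-04  9.996e-01 -2.710e-02 -9.000e-04] [ 0.46  0.03 -3.65] 0.08486410519370731
[ 0.07224979 -0.0076128   0.14250043] [-0.27557719  0.00280176 -0.96127486]
[  81.6 -124.2]
[  53.3 -152.5]
[  17.2 -188.6]
[ -30.4 -236.3]
```

View pics/w2.png

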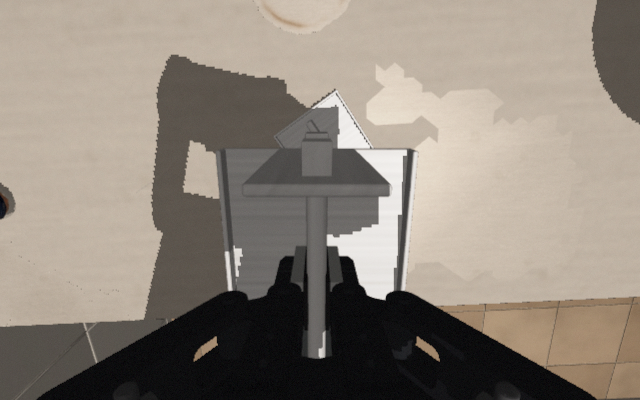

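The shelf is held square, with its rear plate and tab at (316,150) pointing forward. The strip is out of view, so I'll tilt the tool to look at the slots and simulate that view first.

Run:
```python
from h import *
from scipy.spatial.transform import Rotation as Ro
d=load('w2');tp=manip.state()['tool_pos'];R0=np.array(d['R']);c0=-R0.T@np.array(d['t']);print(d['mtx'][0][0])
for th in(-40,-50,-60):
  for P in([.45,.0,.2],[.45,.0,.26],[.42,.07,.26]):
    Q=Ro.from_euler('y',th,degrees=True).as_matrix();c=np.array(P)+Q@(c0-tp);R=R0@Q.T
    e=dict(mtx=d['mtx'],R=R,t=-R@c)
    print(th,P,c.round(3),[proj(e,[.6787,.07,z]).round(0) for z in(.116,.156,.1735,.2)],'tab',proj(e,np.array(P)+Q@[.066,0,.04]).round())
```

```text
310.4715900801467
-40 [0.45, 0.0, 0.2] [ 0.414 -0.008  0.356] [array([240.,  66.]), array([228.,  32.]), array([223.,  14.]), array([212., -18.])] tab [294. 132.]
-40 [0.45, 0.0, 0.26] [ 0.414 -0.008  0.416] [array([252., 105.]), array([244.,  81.]), array([240.,  68.]), array([233.,  46.])] tab [294. 132.]
-40 [0.42, 0.07, 0.26] [0.384 0.062 0.416] [array([309.,  83.]), array([307.,  57.]), array([306.,  44.]), array([304.,  21.])] tab [294. 132.]
-50 [0.45, 0.0, 0.2] [ 0.387 -0.008  0.347] [array([248., 105.]), array([239.,  73.]), array([234.,  57.]), array([227.,  30.])] tab [294. 132.]
-50 [0.45, 0.0, 0.26] [ 0.387 -0.008  0.407] [array([258., 143.]), array([251., 119.]), array([248., 107.]), array([243.,  87.])] tab [294. 132.]
-50 [0.42, 0.07, 0.26] [0.357 0.062 0.407] [array([311., 124.]), array([309.,  99.]), array([309.,  87.]), array([307.,  66.])] tab [294. 132.]
-60 [0.45, 0.0, 0.2] [ 0.363 -0.008  0.334] [array([254., 141.]), array([247., 111.]), array([243.,  96.]), array([237.,  72.])] tab [294. 132.]
-60 [0.45, 0.0, 0.26] [ 0.363 -0.008  0.394] [array([262., 178.]), array([257., 154.]), array([254., 142.]), array([250., 123.])] tab [294. 132.]
-60 [0.42, 0.07, 0.26] [0.333 0.062 0.394] [array([313., 161.]), array([312., 137.]), array([311., 126.]), array([310., 107.])] tab [294. 132.]
```

>>> play_rows([
  [[0.005, 0.01, 0, 0, -8, 0, 0], [0.005, 0.01, 0, 0, -8, 0, 0], [0.005, 0.01, 0, 0, -8, 0, 0], [0.005, 0.01, 0, 0, -8, 0, 0], [0.005, 0.01, 0, 0, -8, 0, 0], [0, 0, 0, 0, -8, 0, 0], [0, 0, 0, 0, 0, 0, 0], [0, 0, 0, 0, 0, 0, 0]],
])

```text
time: 4.9
tool_pos: [0.4964, -0.0047, 0.1979]
tool_rot: [-0.011, 0.914, -0.024, 0.405]
contact_force: [0.7, -0.7, -1.3]
gripper_width: 0.086
grasp_force: 59.6
```

```bash
python3 w.py wrist:w3
python3 - <<'E'
from h import *
d=load('w3')
p=proj(d,[.6787,.0698,.14]);print(p,[proj(d,[.6787,.0698,z]).round(1) for z in(.036,.156,.208)])
u,v=int(p[0]),int(p[1]);v0=max(0,v-75);u0=u-80;print(u0,v0)
cv2.imwrite('pics/c3.png',cv2.resize(d['frame'][v0:v0+120,u0:u0+160],None,fx=5,fy=5,interpolation=cv2.INTER_CUBIC))
E
```

```text
4.9 [ 0.4964 -0.0047  0.1979] -3.01 [-0.0106  0.9141 -0.024   0.4047] [ 0.71 -0.7  -1.25] 0.08596845239434754
[235.52023233 108.02986562] [array([257. , 172.4]), array([231. ,  94.6]), array([213. ,  40.5])]
155 33
```

View pics/c3.png

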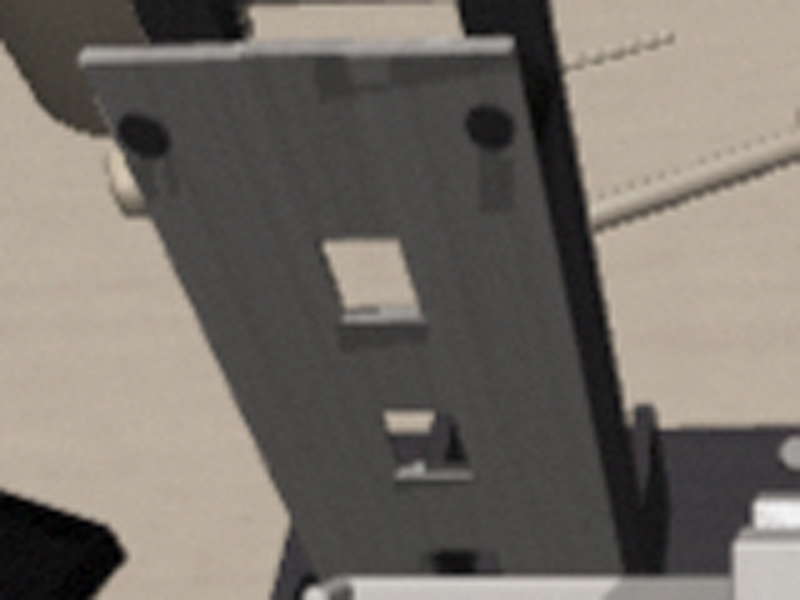

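The strip shows clearly. The topmost slot's front edges are at crop y≈240 (upper, x 322–400) and y≈324 (lower, x 342–425). The second slot runs from y≈410 to y≈480 (x 396–473).

Run:
```python
from h import *
d=load('w3');n=np.array([np.cos(-.0517),np.sin(-.0517),0]);o=np.array([.6787,.0698,0]);l=np.array([-n[1],n[0],0])
for nm,x,y in(('s1 low L',342,324),('s1 low R',425,324),('s1 up L',322,241),('s1 up R',400,239),('s2 low L',396,481),('s2 low R',473,479),('s2 upL',384,410),('s2upR',435,410),('topL',82,66),('topR',515,52)):
  c,r=ray(d,155+x/5-.4,33+y/5-.4);X=c+r*((o-c)@n)/(r@n);print(nm,((X-o)@l).round(4),X[2].round(4))
```

```text
s1 low L 0.0085 0.153
s1 low R -0.0072 0.1526
s1 up L 0.0066 0.1712
s1 up R -0.0074 0.1712
s2 low L 0.0092 0.1122
s2 low R -0.0073 0.1124
s2 upL 0.0063 0.1318
s2upR -0.0039 0.1315
topL 0.0352 0.2047
topR -0.0348 0.205
```

>>> play_rows([
  [[0, 0.013, 0, 0, 8, 0, 0], [0, 0.013, 0, 0, 8, 0, 0], [0, 0.013, 0, 0, 8, 0, 0], [0, 0.013, 0, 0, 8, 0, 0], [0, 0.013, 0, 0, 8, 0, 0], [0, 0.013, -0.01, 0, 8, 0, 0], [0.02, 0, -0.025, 0, 0, 0, 0], [0.03, 0, -0.025, 0, 0, 0, 0], [0.03, 0, -0.01, 0, 0, 0, 0], [0.015, 0, 0, 0, 0, 0, 0]],
])

```text
time: 5.95
tool_pos: [0.5964, 0.0731, 0.1277]
tool_rot: [0.0, 1.0, -0.026, -0.0]
contact_force: [-0.2, 0.6, -3.1]
gripper_width: 0.083
grasp_force: 59.7
```

>>> play_rows([
  [[0.005, 0, 0, 0, 0, 0, 0], [0, 0, 0, 0, 0, 0, 0], [0, 0, 0, 0, 0, 0, 0]],
])

```text
time: 6.25
tool_pos: [0.5981, 0.0733, 0.1301]
tool_rot: [0.0, 1.0, -0.026, 0.0]
contact_force: [-1.6, 0.1, -3.7]
gripper_width: 0.077
grasp_force: 59.7
```

```bash
python3 w.py wrist:w4 scene:s4
```

```text
6.25 [0.5981 0.0733 0.1301] -3.0 [ 1.000e-04  9.997e-01 -2.620e-02  5.000e-04] [-1.6   0.07 -3.73] 0.07722542332844914
```

View pics/w4.png

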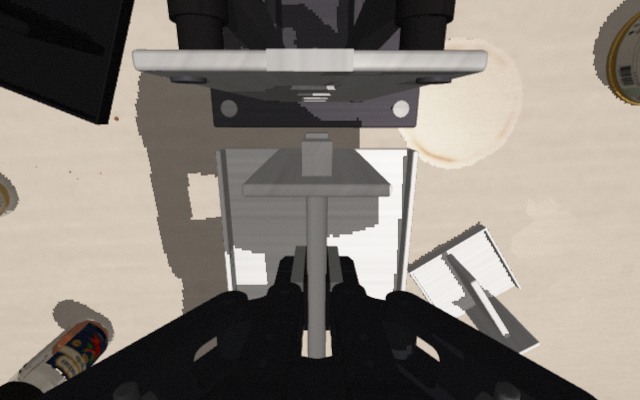

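The view shows shelf and strip nearly parallel. The strip's top edge spans (134–487, 66), the shelf's rear plate (243–389, 188), and the tab (302–332, 150). I'll check the lateral offset with numbers.

Run:
```python
from h import *
d=load('w4');n=np.array([np.cos(-.0517),np.sin(-.0517),0]);o=np.array([.6787,.0698,0]);l=np.array([-n[1],n[0],0])
print('strip top pred',[proj(d,o+l*y+[0,0,.205]).round(1) for y in(.035,-.035)])
tp=manip.state()['tool_pos'];s=tp*[1,1,0]+n*.055;zs=tp[2]-.0397
for nm,x,y,z in(('plate top front L',-.004,.022,.095),('R',-.004,-.022,.095),('tab tip R',.011,-.005,.083),('tab tip L',.011,.005,.083),('stem rootL',0,.005,.083),('rear L floor rim',0,.055,.014),('rear R',0,-.055,.014)):
  print(nm,proj(d,s+n*x+l*y+[0,0,zs+z]).round(1))
print('shelf in stand',(s-o*[1,1,0])@n,(s-o)@l)
f=d['frame'];cv2.imwrite('pics/c4.png',cv2.resize(f[40:215,210:420],None,fx=3.8,fy=3.4,interpolation=cv2.INTER_CUBIC))
```

```text
strip top pred [array([139.6,  67.7]), array([488.1,  67.1])]
plate top front L [241.1 190.9]
R [392.7 190.6]
tab tip R [332.7 134.9]
tab tip L [300.8 134.9]
stem rootL [301.3 169.7]
rear L floor rim [213.9 146.8]
rear R [419.  146.5]
shelf in stand -0.026501488567837732 -0.0006300450746620999
```

View pics/c4.png

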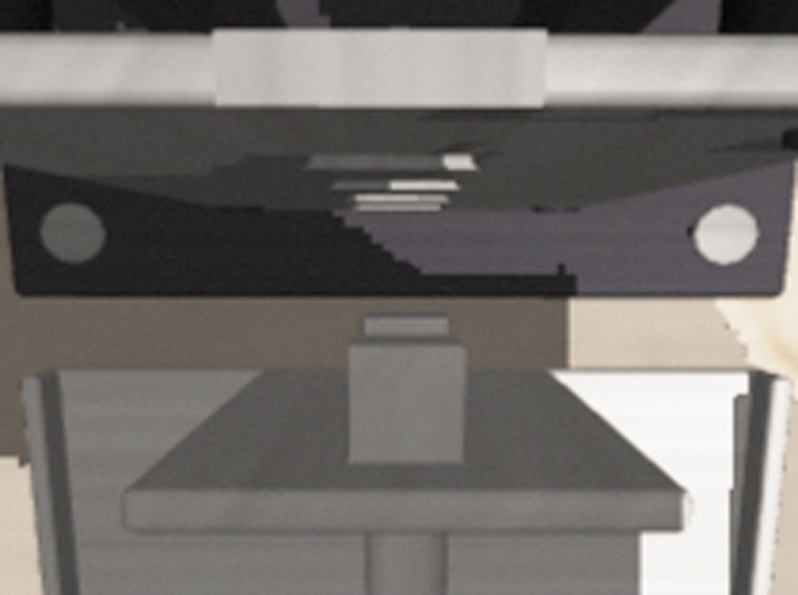

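Lateral alignment is within about 1 mm, with the slot centre at crop x≈391 and the tab at x≈407. The shelf may sit a little lower in the grip than I assumed, so I'll fit it.

Run:
```python
from h import *
from scipy.optimize import least_squares
d=load('w4');n=np.array([np.cos(-.0517),np.sin(-.0517),0]);o=np.array([.6787,.0698,0]);l=np.array([-n[1],n[0],0])
tp=np.array([.5981,.0733,.1301]);s=tp*[1,1,0]+n*.055+[0,0,tp[2]-.0397]
C=lambda x,y:np.array([210+x/3.8-.4,40+y/3.4-.4])
P=[((0,.022,.095),C(127,490)),((0,-.022,.095),C(685,488)),((-.004,.022,.095),C(125,530)),((-.004,-.022,.095),C(685,530)),
((0,.005,.083),C(349,463)),((0,-.005,.083),C(465,463)),((.011,.005,.083),C(349,345)),((.011,-.005,.083),C(465,345)),
((.011,.005,.043),C(365,317)),((.011,-.005,.043),C(448,317)),((0,.055,.014),C(25,375)),((0,-.055,.014),C(788,375))]
def res(q,per=0):
  c,k=np.cos(q[3]),np.sin(q[3]);r=[]
  for m,y in P: r.append(proj(d,s+n*(q[0]+c*m[0]+k*m[2])+l*(q[1]+m[1])+[0,0,q[2]-k*m[0]+c*m[2]])-y)
  return np.ravel(r)
r=least_squares(res,[0,0,0,0],loss='soft_l1');print(r.x.round(4),r.fun if 0 else res(r.x).reshape(-1,2).round(1).tolist())
# strip in same view: top front edge, slot1 lower edge
Q=[((0,.035,.205),(134,71.3)),((0,-.035,.205),(487,71.3)),((0,.0075,.153),C(306,168)),((0,-.0075,.153),C(477,168))]
f=lambda q:np.ravel([proj(d,o+n*q[0]+l*(q[1]+m[1])+[0,0,q[2]+m[2]])-np.array(y) for m,y in Q])
r=least_squares(f,[0,0,0]);print(r.x.round(4),r.fun.round(1))
```

```text
[-0.0028  0.0001 -0.003  -0.0036] [[-0.3, -0.6], [0.8, -0.2], [1.1, 0.6], [-0.2, 0.4], [0.2, -0.8], [-0.4, -0.8], [-0.3, 0.5], [0.0, 0.5], [-0.4, 0.1], [0.1, 0.1], [-0.4, 0.1], [-0.1, -0.2]]
[-0.0008  0.0007  0.0011] [-0.2  0.2 -0.1 -0.4  1.9  0.3 -1.3  0.2]
```

>>> play_rows([
  [[0.005, 0.001, -0.001, 0, 0, 0, 0], [0.005, -0.0003, 0, 0, 0, 0, 0], [0.004, -0.0002, 0, 0, 0, 0, 0], [0, 0, 0, 0, 0, 0, 0], [0, 0, 0, 0, 0, 0, 0], [0, 0, 0, 0, 0, 0, 0]],
])

```text
time: 6.95
tool_pos: [0.6112, 0.0738, 0.1282]
tool_rot: [0.0, 1.0, -0.026, -0.0]
contact_force: [0.3, -0.0, -4.2]
gripper_width: 0.083
grasp_force: 59.7
```

>>> play_rows([
  [[0.002, -0.0001, 0, 0, 0, 0, 0], [0.002, -0.0001, 0, 0, 0, 0, 0], [0.002, -0.0001, 0, 0, 0, 0, 0], [0, 0, 0, 0, 0, 0, 0], [0, 0, 0, 0, 0, 0, 0]],
])

```text
time: 7.45
tool_pos: [0.6173, 0.0735, 0.1283]
tool_rot: [-0.0, 1.0, -0.026, -0.0]
contact_force: [-0.2, -0.8, -3.1]
gripper_width: 0.082
grasp_force: 59.7
```

>>> play_rows([
  [[0.001, -0.0001, 0.0007, 0, 0, 0, 0], [0.001, 0, 0, 0, 0, 0, 0], [0.001, -0.0001, 0, 0, 0, 0, 0], [0, 0, 0, 0, 0, 0, 0], [0, 0, 0, 0, 0, 0, 0]],
])

```text
time: 7.95
tool_pos: [0.6203, 0.0733, 0.129]
tool_rot: [-0.0, 1.0, -0.026, 0.0]
contact_force: [-0.1, -0.6, -4.4]
gripper_width: 0.087
grasp_force: 59.7
```

>>> play_rows([
  [[0.001, -0.0001, 0, 0, 0, 0, 0], [0.001, 0, 0, 0, 0, 0, 0], [0.001, -0.0001, 0, 0, 0, 0, 0], [0, 0, 0, 0, 0, 0, 0], [0, 0, 0, 0, 0, 0, 0]],
])

```text
time: 8.45
tool_pos: [0.6233, 0.0731, 0.129]
tool_rot: [-0.0, 1.0, -0.026, -0.0]
contact_force: [-0.4, 0.4, -3.1]
gripper_width: 0.082
grasp_force: 59.7
```

>>> play_rows([
  [[0.001, -0.0001, 0, 0, 0, 0, 0], [0.001, 0, 0, 0, 0, 0, 0], [0.001, -0.0001, 0, 0, 0, 0, 0], [0, 0, 0, 0, 0, 0, 0], [0, 0, 0, 0, 0, 0, 0]],
])

```text
time: 8.95
tool_pos: [0.6262, 0.0729, 0.129]
tool_rot: [0.0, 1.0, -0.026, -0.0]
contact_force: [-0.3, 0.1, -3.3]
gripper_width: 0.081
grasp_force: 59.7
```

>>> play_rows([
  [[0.001, -0.0001, 0, 0, 0, 0, 0], [0.001, 0, 0, 0, 0, 0, 0], [0, 0, 0, 0, 0, 0, 0], [0, 0, 0, 0, 0, 0, 0]],
])

```text
time: 9.35
tool_pos: [0.6281, 0.0728, 0.1289]
tool_rot: [0.0, 1.0, -0.026, -0.0]
contact_force: [-1.3, -0.6, -2.8]
gripper_width: 0.086
grasp_force: 59.8
```

>>> play_rows([
  [[0.001, 0, 0, 0, 0, 0, 0], [0, 0, -0.001, 0, 0, 0, 0], [0, 0, -0.001, 0, 0, 0, 0], [0, 0, -0.001, 0, 0, 0, 0], [0, 0, -0.001, 0, 0, 0, 0], [0, 0, 0, 0, 0, 0, 0], [0, 0, 0, 0, 0, 0, 0]],
])

```text
time: 10.05
tool_pos: [0.6292, 0.0728, 0.1249]
tool_rot: [-0.0, 1.0, -0.026, -0.0]
contact_force: [-2.2, 0.1, -2.0]
gripper_width: 0.082
grasp_force: 60.0
```

>>> play_rows([
  [[0, 0, -0.001, 0, 0, 0, 0], [0, 0, -0.001, 0, 0, 0, 0], [0, 0, 0, 0, 0, 0, 0], [0, 0, 0, 0, 0, 0, 0]],
])

```text
time: 10.45
tool_pos: [0.6292, 0.0728, 0.1229]
tool_rot: [-0.0, 1.0, -0.026, -0.0]
contact_force: [-3.1, 0.3, -1.9]
gripper_width: 0.083
grasp_force: 60.0
```

>>> play_rows([
  [[0, 0, -0.001, 0, 0, 0, 0], [0, 0, -0.001, 0, 0, 0, 0], [0, 0, 0, 0, 0, 0, 0], [0, 0, 0, 0, 0, 0, 0]],
])

```text
time: 10.85
tool_pos: [0.6292, 0.0728, 0.1209]
tool_rot: [-0.0, 1.0, -0.026, -0.0]
contact_force: [-2.5, 0.0, -2.4]
gripper_width: 0.086
grasp_force: 60.0
```

>>> play_rows([
  [[0, 0, -0.001, 0, 0, 0, 0], [0, 0, 0, 0, 0, 0, 0], [0, 0, 0, 0, 0, 0, 0]],
])

```text
time: 11.15
tool_pos: [0.6292, 0.0728, 0.1199]
tool_rot: [0.0, 1.0, -0.026, -0.0]
contact_force: [-2.9, 0.6, -1.1]
gripper_width: 0.083
grasp_force: 60.0
```

>>> play_rows([
  [[0, 0, -0.001, 0, 0, 0, 0], [0, 0, 0, 0, 0, 0, 0], [0, 0, 0, 0, 0, 0, 0]],
])

```text
time: 11.45
tool_pos: [0.6293, 0.0728, 0.1189]
tool_rot: [-0.0, 1.0, -0.026, -0.0]
contact_force: [-3.2, -0.7, -1.5]
gripper_width: 0.086
grasp_force: 60.0
```

>>> play_rows([
  [[0, 0, -0.001, 0, 0, 0, 0], [0, 0, 0, 0, 0, 0, 0], [0, 0, 0, 0, 0, 0, 0]],
])

```text
time: 11.75
tool_pos: [0.6293, 0.0729, 0.118]
tool_rot: [-0.0, 1.0, -0.026, 0.0]
contact_force: [-2.9, 0.2, -1.5]
gripper_width: 0.084
grasp_force: 60.0
```

>>> play_rows([
  [[0, 0, -0.001, 0, 0, 0, 0], [0, 0, 0, 0, 0, 0, 0], [0, 0, 0, 0, 0, 0, 0]],
])

```text
time: 12.05
tool_pos: [0.6296, 0.0728, 0.1175]
tool_rot: [-0.0, 1.0, -0.026, 0.0]
contact_force: [-3.2, 0.7, 1.3]
gripper_width: 0.083
grasp_force: 60.4
```

```bash
python3 w.py wrist:w5
python3 - <<'E'
from h import *
f=load('w5')['frame'];cv2.imwrite('pics/c5.png',cv2.resize(f[0:220,200:440],None,fx=3.2,fy=2.7,interpolation=cv2.INTER_CUBIC))
E
```

```text
12.05 [0.6296 0.0728 0.1175] -2.99 [-0.000e+00  9.997e-01 -2.610e-02  4.000e-04] [-3.19  0.67  1.35] 0.08337185393853958
```

View pics/c5.png

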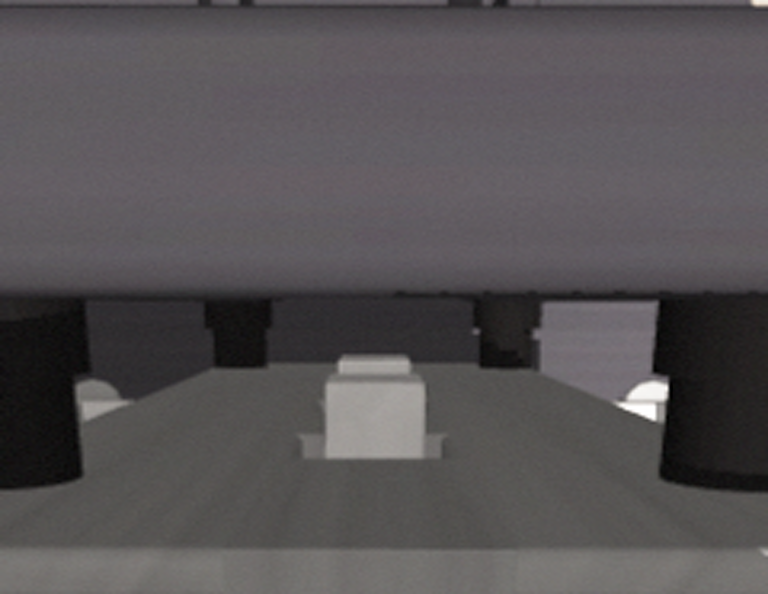

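Seen from behind the strip, the upper tab (crop 325–425, 375–460) and the lower tab below it have both passed through their slots. The vertical force is starting to rise, so I'll keep pressing.

>>> play_rows([
  [[0, 0, -0.0007, 0, 0, 0, 0], [0, 0, 0, 0, 0, 0, 0], [0, 0, 0, 0, 0, 0, 0]],
])

```text
time: 12.4
tool_pos: [0.6297, 0.0728, 0.1169]
tool_rot: [-0.0, 1.0, -0.026, 0.0]
contact_force: [-2.4, 0.1, 2.5]
gripper_width: 0.085
grasp_force: 60.7
```

>>> play_rows([
  [[0, 0, -0.0006, 0, 0, 0, 0], [0, 0, 0, 0, 0, 0, 0], [0, 0, 0, 0, 0, 0, 0]],
])

```text
time: 12.7
tool_pos: [0.6297, 0.0728, 0.1163]
tool_rot: [-0.0, 1.0, -0.026, 0.001]
contact_force: [-3.2, 0.9, 4.0]
gripper_width: 0.086
grasp_force: 61.0
```

>>> play_rows([
  [[0, 0, -0.0007, 0, 0, 0, 0], [0, 0, -0.0005, 0, 0, 0, 0], [0, 0, 0, 0, 0, 0, 0], [0, 0, 0, 0, 0, 0, 0], [0, 0, 0, 0, 0, 0, 0]],
])

```text
time: 13.2
tool_pos: [0.6301, 0.0728, 0.1157]
tool_rot: [0.0, 1.0, -0.026, 0.001]
contact_force: [-3.1, -0.0, 6.5]
gripper_width: 0.079
grasp_force: 61.3
```

>>> play_rows([
  [[0, 0, -0.0005, 0, 0, 0, 0], [0, 0, 0, 0, 0, 0, 0], [0, 0, 0, 0, 0, 0, 0], [0, 0, 0, 0, 0, 0, 0], [0, 0, 0.001, 0, 0, 0, 0], [0, 0, 0.001, 0, 0, 0, 0], [-0.001, 0, 0.0006, 0, 0, 0, 0], [-0.001, 0, 0, 0, 0, 0, 0], [0, 0, 0, 0, 0, 0, 0], [0, 0, 0, 0, 0, 0, 0]],
])

```text
time: 14.2
tool_pos: [0.6275, 0.0729, 0.1166]
tool_rot: [-0.0, 1.0, -0.026, 0.0]
contact_force: [-1.4, 0.9, 3.2]
gripper_width: 0.08
grasp_force: 60.8
```

>>> play_rows([
  [[-0.0005, 0, 0.0007, 0, 0, 0, 0], [0, 0, 0, 0, 0, 0, 0], [0, 0, 0, 0, 0, 0, 0.5], [0, 0, 0, 0, 0, 0, 0.5], [0, 0, 0, 0, 0, 0, 0.5], [0, 0, 0, 0, 0, 0, 0.5], [0, 0, 0, 0, 0, 0, 0.5], [0, 0, 0, 0, 0, 0, 0.5]],
])

```text
time: 15.0
tool_pos: [0.6268, 0.0728, 0.1173]
tool_rot: [-0.0, 1.0, -0.026, -0.0]
contact_force: [-0.2, -1.4, 0.3]
gripper_width: 0.498
grasp_force: 0.0
```

```bash
python3 w.py wrist:w6
python3 - <<'E'
from h import *
a=load('w5')['frame'].astype(int);b=load('w6')['frame'].astype(int);print(abs(a-b)[:,:,0].mean())
E
```

```text
15.0 [0.6268 0.0728 0.1173] -2.99 [-0.      0.9997 -0.0261 -0.    ] [-0.25 -1.37  0.28] 0.49833233071560795
20.7184140625
```

>>> play_rows([
  [[0, 0, 0.005, 0, 0, 0, 0.5], [-0.002, 0, 0.015, 0, 0, 0, 0.5], [-0.005, 0, 0.02, 0, 0, 0, 0.5], [-0.01, 0, 0.03, 0, 0, 0, 0.5], [-0.01, 0, 0.03, 0, 0, 0, 0.5], [-0.04, 0, 0.02, 0, 0, 0, 0.5], [-0.045, 0, 0, 0, 0, 0, 0.5], [-0.045, 0, 0, 0, 0, 0, 0.5], [-0.02, 0, 0, 0, 0, 0, 0.5], [0, 0, 0, 0, 0, 0, 0.5]],
])

```text
time: 16.05
tool_pos: [0.4483, 0.073, 0.2389]
tool_rot: [-0.0, 1.0, -0.026, 0.002]
contact_force: [0.2, -0.3, 0.2]
gripper_width: 0.501
grasp_force: 0.0
```

```bash
python3 w.py top:t6 scene:s6
python3 - <<'E'
from h import *
a=load('s6')['frame'];b=load('t6')['frame']
A=cv2.resize(a[120:260,270:410],(400,400),interpolation=cv2.INTER_CUBIC);B=cv2.resize(b[130:230,277:377],(400,400),interpolation=cv2.INTER_CUBIC)
cv2.imwrite('pics/c6.png',np.hstack([A,B]))
E
```

```text
16.05 [0.4483 0.073  0.2389] -2.97 [-1.000e-04  9.997e-01 -2.590e-02  1.500e-03] [ 0.2 -0.3  0.2] 0.5006351585787185
```

View pics/c6.png

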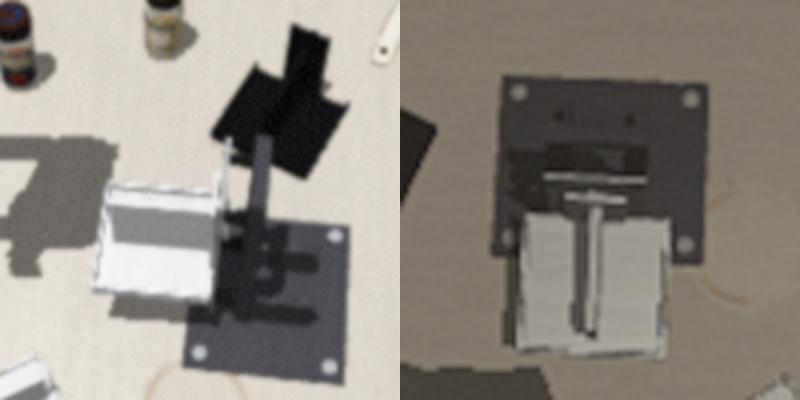

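The shelf hangs square and level on the strip: in the composite it spans (95–220, 185–300) in the scene half and (518–670, 215–355) in the top half. The jars are where they stood, so I'm handing in.

```bash
python3 -c "
from plant import manip
print(manip.job_done())"
```

```text
the job is handed in; nothing more can be done
None
```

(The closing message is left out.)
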